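# Slide the food sample dish past the drying bay's flap

### The arm

A 6-joint arm with a two-finger parallel gripper is mounted at the origin on the work surface. World frame = base frame: x ahead of the robot, y to its left, z up, the work surface at z = 0. Lengths are in m, angles in rad, forces in N, time in s.
With the tool pointing down it reaches from about 0.425 to 0.95 m from the base axis. Payload 3.5 kg.
Tool frame: the origin (TCP) lies between the finger pads; the fingertips stand 25 mm ahead of it and the grasp point (between the pads) lies 6 mm ahead of it (ctrl.finger_overhang is the distance from the TCP to the fingertips, in m); x points along the fingers, y is the direction in which the jaws open and shut, and the axes are right-handed (so a half turn about x gives the same grasp; the last joint's range is limited). The gripper opens to 85 mm and grips with 20 to 120 N. Pads are 22 mm wide; open, the fingers measure 114 mm over their backs; the gripper's body (76 mm by 85 mm) begins 54 mm behind the grasp point. The pads swing forward as they close: fully open they stand 13 mm farther back than shut.
Start: joints at [-1.255, 0.286, 1.577, -0, 1.279, -0.15], TCP at [0.303, -0.603, 0.256] pointing down, gripper open.
Joint ranges: [-2.77, 2.77], [-0.9, 2.22], [0.21, 2.48], [-1.53, 4.67], [0.24, 2.81], [-2.84, 2.84]. Speed limits (rad/s): [2.79, 2.79, 3.14, 3.14, 3.14, 3.14].

### API

Orientations are given as a unit quaternion [x, y, z, w].
In Python, from plant import ctrl gives the robot as it stands.
- The arm moves only by the tool play_rows, never from a script. Its argument "targets" is a list of rows, each an object with "delta_pos": the shift along the world's x, y, z normalised to -1 to 1, where 1 is 1000 mm, a list of three; "delta_rot": the turn, a rotation vector about the world's x, y, z normalised to -1 to 1, where 1 is pi rad, a list of three; "claw": the finger opening in mm, from 0 to 85.4. In form: [{"delta_pos": [tx, ty, tz], "delta_rot": [wx, wy, wz], "claw": claw}, ...]. A call has 1 to 20 rows; each row is the pose to reach, as a shift and turn from the pose measured when the call began, turning the shorter way round; what a row does not reach only later rows make up. A row lasts 1/12 s, in which the tool goes at most 41.7 mm and 7.16 degrees, less where a joint would pass 70% of its speed; a pose out of reach is approached as far as the arm can. A call with a number of a shift or a turn outside -1 to 1 is refused whole. A call with a gripper value outside its range is refused whole. The fingers move at their own pace and stop on an object; "newtons" is the grip in N (left out, the last holds). Time passes only in rows, so rows that repeat a pose let the fingers close. It gives the time, the measured TCP pose, the force and the opening at its end, in the units of the state.
- ctrl.get_state(): the state, without advancing time (a new reading comes with each control period).
- ctrl.read_camera(name): name is "scene" or "top" or "wrist"; returns the picture (400x640x3 uint8, blue, green, red); there is no depth.
- ctrl.calibration(name): a dict with "fx", "fy", "cx", "cy" (pixels), "k1" (the pictures are not rectified: a ray, as slopes to the right and down, at radius r is drawn at 1 + k1 r^2 times it, then the intrinsics apply), "camera_from_world" (4x4, takes a point from world to camera coordinates). Camera axes: x right, y down, z forward; pixel columns grow to the right and rows downward; lengths in m; the calibration is good to about 2 mm. A picture is of the moment at which its call begins: read the wrist's pose just before it. calibration takes no time and is no camera call; for the wrist camera it gives the pose at the moment of the call.
- ctrl.sign_off(): hands the job in, once; it reports no verdict.
The state is a dict: "time": time; "qpos": joint angles; "dq": joint speeds; "joint_efforts": joint torques, N m; "eef_pos": TCP position; "tcp_rot": TCP orientation; "contact_force": force on the tool from outside, world axes, zero at the start; "wrist_torque": the same for the moment, N m; "opening": opening from 0.0 (shut) to 1.0 (fully open).
Only numpy, scipy, OpenCV 4.12 (cv2) and the standard library are available. Lean on these libraries where they do the work, as an engineer would, in place of code of your own. Each camera call takes 0.05 s, during which the arm holds its last target. There are 200 camera calls.

### The job

With the fingertips, push the large lidded food-sample dish along the table through the swinging flap of the drying bay, far enough in that the flap no longer rests on it, then draw the fingers back out so that the flap hangs shut behind the dish. Slide the dish steadily, without flicking, tipping or picking it up, and leave the other dishes and the glassware (including the small dish already at the back of the bay) where they stand.

Things in the scene. Friction and masses are not known exactly. Their poses are not given: they have to be found in the camera images.
- dish_mid (a point): Large round lidded sample dish, clear plastic with food pieces in it, 90 mm across and 16 mm high, about 60 g, lying flat on the table outside the bay, in front of its mouth or somewhat to one side. This point is its centre, half-way up (8 mm above the table).
- bay: Fixed drying bay: two clear side walls (60 mm high, 265 mm long), white fan box across the back (face at x = 265 mm), open on top, no floor (the table runs straight in). A 165 mm high aluminium post stands either side of the mouth, which is 240 mm wide between the flap's arms. Origin: middle of the mouth at table level, under the shut flap; x points into the bay, y to the left looking in, z up.
- flap (a joint): Flap angle, rad: 0 = hanging shut (cannot swing outward), grows as it is pushed into the bay, at most 1.35. Aluminium, about 80 g, lightly damped; falls shut by itself in about a second. A dish pushed against it swings it up (under 2 N); the plate then rests on the lid about 37 mm inside the mouth until the dish's rear edge has passed that point.
- flap_edge (a point): Middle of the flap plate's lower edge, 11 mm above the table when shut. The plate is 246 mm wide, 4 mm thick and 15 mm high (11 to 26 mm above the table), carried by an arm at each end pivoted on the posts 150 mm up. No bar crosses above it: fingers can come in from outside, pushing the plate ahead; leaning the gripper back, fingertips leading, keeps its body clear of the rising plate.
- small_a_mid (a point): Small lidded dish, 55 mm across, 14 mm high, already inside the bay near its back, in the left corner as one looks in (bay x about 197 mm, y about 93 mm); stays where it is. Point: its centre, half-way up.
- small_b_mid (a point): Small lidded dish, 55 mm across, 14 mm high, on the table beside the mouth, left as one looks in; stays. Point: its centre, half-way up.
- small_c_mid (a point): Small lidded dish, 55 mm across, 14 mm high, on the table beside the mouth, right as one looks in; stays. Point: its centre, half-way up.
- beaker: Empty glass beaker, 68 mm across, 90 mm high, outside the left wall of the bay as one looks in; stays. Origin: centre of its underside.
- funnel: White plastic funnel standing mouth down, 84 mm across, 100 mm high, near the blue tray; stays. Origin: centre of its underside.
- wash_bottle: White wash bottle with a bent spout, 64 mm across, 212 mm high, near the blue tray; stays. Origin: centre of its underside.
- dropper: Amber dropper bottle with a red bulb, 38 mm across, 104 mm high, near the blue tray; stays. Origin: centre of its underside.
- dish: The same large dish as dish_mid; origin at the centre of its underside.
Mind the look-alikes: they are no part of the job. What is shaped like the dish but orange, red or turquoise is not meant.

How it is judged:
On the way:
1. the dish is in the mouth with the flap pushed up (value of joint flap above 0.18 rad and x of dish_mid in the frame of bay between -0.01 and 0.08 m), for 0.05 s.
At the end, for the whole second after the job is handed in: The large dish lies flat and at rest on the table inside the bay (its centre 70 to 220 mm in from the mouth, between the side walls) and the flap hangs shut behind it, within 0.06 rad (x of dish_mid in the frame of bay between 0.07 and 0.22 m and y of dish_mid in the frame of bay between -0.095 and 0.095 m and height (world z) of dish_mid below 0.012 m and angle between dish_mid's own z axis and vertical below 0.1 rad and linear speed of dish below 0.02 m/s and value of joint flap below 0.06 rad); the robot touches nothing.
It fails at once if the dish is lifted off the table (more than 12 mm) or tipped (more than 0.3 rad) (height (world z) of dish_mid above 0.02 m or angle between dish_mid's own z axis and vertical above 0.3 rad).
It fails at once if the dish is flicked (faster than 0.6 m/s) (linear speed of dish above 0.6 m/s).
It fails at once if another dish, the beaker, the funnel or a bottle is moved by more than 20 mm (distance of any of small_a_mid, small_b_mid, small_c_mid, beaker, funnel, wash_bottle, dropper from where it was at the start of the episode above 0.02 m).
It also fails if it takes over 35 s, if anything falls off the work surface, if the arm or the gripper's body presses on something with over 40 N, if the wrist force passes 120 N, or if a joint passes its speed limit or range.

## Working session

There is one attempt and no reset: what is moved stays moved. The work goes in short steps, Python scripts to look and compute and a tool call to move; the robot and the scene stay as the last step left them, time stands still between calls to the robot, and variables do not carry over. Pictures are saved under pics/ and viewed, about 8 in all and at most 12, crops included, and the job is handed in when it is done.

Besides the shell and the picture viewer there is one more tool, called after "Request:" by a JSON object that holds its "method" and its "body". play_rows: Moves the arm, as the interface text tells. Its arguments: {"type":"object","properties":{"targets":{"type":"array"},"newtons":{"type":"number"}},"required":["targets"]}

```bash
mkdir -p pics
cat > h.py <<'E'
import numpy as np,cv2
from plant import ctrl
def world(cal,u,v,z):
    x,y=(u-cal['cx'])/cal['fx'],(v-cal['cy'])/cal['fy']
    K=np.eye(3);d=np.array([cal['k1'],0,0,0,0.])
    p=cv2.undistortPoints(np.array([[[x,y]]],float),K,d)[0,0]
    T=np.linalg.inv(cal['camera_from_world']);d=T[:3,:3]@[p[0],p[1],1];o=T[:3,3]
    return o+d*(z-o[2])/d[2]
def pix(cal,P):
    P=np.atleast_2d(P).astype(float);T=np.array(cal['camera_from_world'])
    c=P@T[:3,:3].T+T[:3,3];K=np.array([[cal['fx'],0,cal['cx']],[0,cal['fy'],cal['cy']],[0,0,1.]])
    return cv2.projectPoints(c,np.zeros(3),np.zeros(3),K,np.array([cal['k1'],0,0,0,0.]))[0][:,0]
E
python3 - <<'E'
from h import *
for n in('top','scene'):
    cv2.imwrite(f'pics/{n}0.png',ctrl.read_camera(n)); c=ctrl.calibration(n)
    print(n,{k:(np.round(v,3).tolist()) for k,v in c.items()})
s=ctrl.get_state();print(s)
E
```

```text
top {'fx': 387.387, 'fy': 387.387, 'cx': 318.6, 'cy': 203.539, 'k1': -0.043, 'camera_from_world': [[-0.001, -1.0, -0.023, -0.041], [-0.989, 0.005, -0.148, 0.599], [0.148, 0.022, -0.989, 0.858], [0.0, 0.0, 0.0, 1.0]]}
scene {'fx': 486.549, 'fy': 486.549, 'cx': 329.464, 'cy': 200.717, 'k1': -0.081, 'camera_from_world': [[-0.437, 0.899, 0.01, 0.297], [0.694, 0.344, -0.632, -0.314], [-0.572, -0.27, -0.775, 1.504], [0.0, 0.0, 0.0, 1.0]]}
{'time': 0.1, 'qpos': array([-1.25503227e+00,  2.87081595e-01,  1.57803527e+00,  1.70000189e-05,
        1.27862127e+00, -1.49960274e-01]), 'dq': array([ 0.00030377, -0.00264865, -0.0040626 ,  0.00095716,  0.00011764,
       -0.00138351]), 'joint_efforts': array([ 5.02875719e-04, -4.07298195e+01, -2.93699938e+01, -1.46366542e-04,
        3.41340303e-03,  9.90403237e-06]), 'eef_pos': array([ 0.3030043 , -0.60255754,  0.25507991]), 'tcp_rot': array([-0.68796482, -0.16392898,  0.68807898, -0.16241615]), 'contact_force': array([0.54046174, 0.06308559, 0.03681795]), 'wrist_torque': array([ 0.01218537,  0.04275488, -0.01279811]), 'opening': 1.0044120685791749}
```

View pics/top0.png

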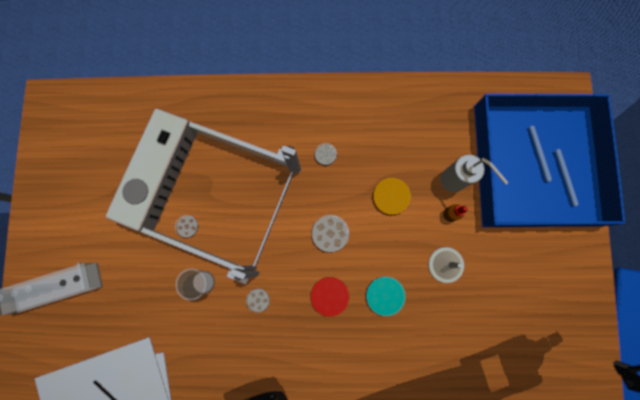

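View pics/scene0.png

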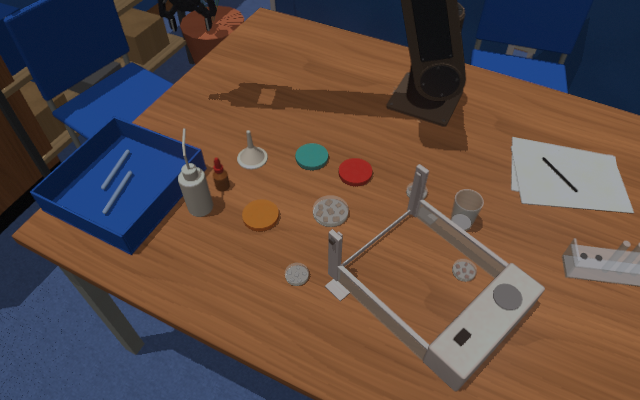

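Top view: the candidates for the dish are the clear one with pieces at (330,233), orange (392,196), red (330,296) and turquoise (386,296). The small clear dishes are at (326,154), (258,300) and (186,226). By the description it is the clear large one at (330,233). I'll check it in a close crop and measure the bay there too.

Run:
```python
from h import *
im=cv2.imread('pics/top0.png');c=im[90:310,90:370]
cv2.imwrite('pics/crop.png',cv2.resize(c,None,fx=2.7,fy=2.7,interpolation=cv2.INTER_CUBIC))
cal=ctrl.calibration('top')
for n,u,v,z in[('dish',330.5,233,.016),('smallb',258,300,.014),('smallc',326,154,.014),('smalla',186,226,.014),('red',330,296,.016),('orange',392,196,.016),('dishL',312,233,.016),('dishR',349,233,.016)]:
    print(n,world(cal,u,v,z).round(3))
```

```text
dish [ 0.533 -0.07   0.016]
smallb [0.377 0.1   0.014]
smallc [ 0.727 -0.06   0.014]
smalla [0.55  0.279 0.014]
red [ 0.386 -0.068  0.016]
orange [ 0.621 -0.218  0.016]
dishL [ 0.533 -0.026  0.016]
dishR [ 0.533 -0.114  0.016]
```

View pics/crop.png

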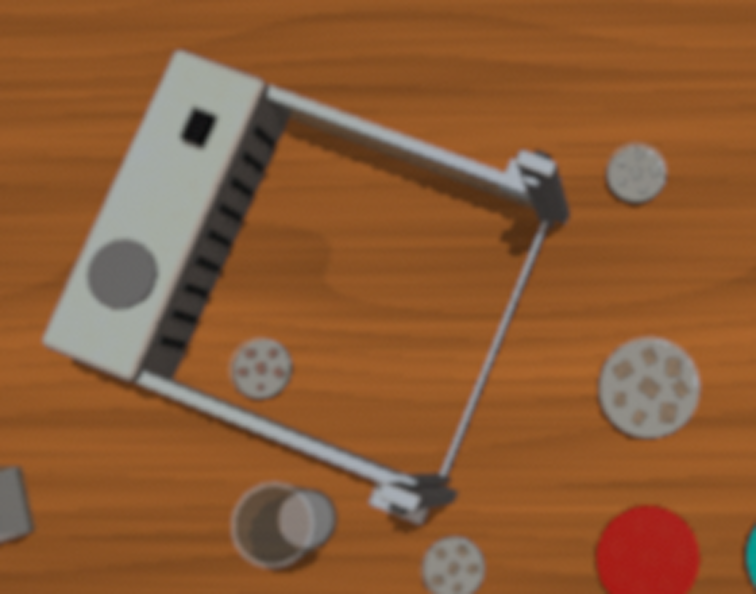

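The crop confirms it: the dish with food pieces is centred at crop (649,387). The flap plate runs from crop (547,222) to (443,474), and small_a is at (261,368).

```bash
cat > bay.py <<'E'
from h import *
cal=ctrl.calibration('top')
f=lambda x,y,z:world(cal,90+(x+.5)/2.7-.5,90+(y+.5)/2.7-.5,z)
A=f(547,222,.026);B=f(443,474,.026)
a=f(261,368,.014)[:2]
# wall/fanbox tops z=.06: yaw check
W1,W2=f(270,92,.06),f(510,182,.06)
V1,V2=f(140,378,.06),f(412,480,.06)
l=B-A; yaw=np.arctan2(l[1],l[0])-np.pi/2
O=((A+B)/2)[:2]
E
python3 - <<'E'
from bay import *
print('len',np.linalg.norm(l),'yaw',yaw,'O',O)
for p,q in((W1,W2),(V1,V2)): d=p-q;print('wall yaw',np.arctan2(d[1],d[0]),np.linalg.norm(d),p,q)
R=lambda t:np.array([[np.cos(t),-np.sin(t)],[np.sin(t),np.cos(t)]])
print('a in bay',(a-O)@R(yaw))
D=f(649,387,.016)[:2];print('dish',D,'bay',(D-O)@R(yaw))
for n,p in dict(W1=W1,W2=W2,V1=V1,V2=V2).items():print(n,(p[:2]-O)@R(yaw))
for n,q in dict(b=(454,567),c=(636,173)).items():print(n,(f(*q,.014)[:2]-O)@R(yaw))
sc=ctrl.calibration('scene')
Rz=R(yaw)
pts=[[*(O+Rz@[0,y]),.011] for y in(-.123,0,.123)]+[[*D,.016]]
print(pix(sc,pts).round(1))
E
```

```text
len 0.23916115479657163 yaw 1.1928253647866613 O [0.56828981 0.06524313]
wall yaw 1.1965690670291278 0.23114185003059498 [0.79164283 0.26554673 0.06      ] [0.70714815 0.05040212 0.06      ]
wall yaw 1.2253646062556807 0.25217444917053905 [0.5378822  0.36609257 0.06      ] [0.45249519 0.12881423 0.06      ]
a in bay [0.19110466 0.09498528]
dish [ 0.53265964 -0.06909587] bay [-0.13800552 -0.01646062]
W1 [ 0.26859041 -0.1336686 ]
W2 [ 0.03745018 -0.13453393]
V1 [0.26839259 0.1392854 ]
V2 [0.01635164 0.13108128]
b [-0.03777419  0.19047479]
c [-0.05625991 -0.19345164]
[[336.7 271.3]
 [374.7 241.2]
 [409.2 213.7]
 [330.3 209.6]]
```

```bash
cat > go.py <<'E'
from bay import *
from scipy.spatial.transform import Rotation as Ro
YAW=1.20
def R2(t):return np.array([[np.cos(t),-np.sin(t)],[np.sin(t),np.cos(t)]])
def tobay(p):return np.r_[R2(YAW).T@(p[:2]-O),p[2]]
def tow(p):return np.r_[O+R2(YAW)@p[:2],p[2]]
phi=np.radians(60)
fx=np.array([np.cos(YAW),np.sin(YAW),0]);fy=np.array([-np.sin(YAW),np.cos(YAW),0])
d=np.cos(phi)*fx-np.array([0,0,np.sin(phi)])
def rots(sgn):
    y=sgn*fy;return Ro.from_matrix(np.c_[d,y,np.cross(d,y)])
def status():
    s=ctrl.get_state();r=Ro.from_quat(s['tcp_rot']);oh=ctrl.finger_overhang
    oh=oh() if callable(oh) else oh
    tip=s['eef_pos']+oh*r.as_matrix()[:,0]
    print('t',round(s['time'],2),'tip bay',tobay(tip).round(4),'oh',oh,'open',round(s['opening'],3),'F',s['contact_force'].round(2),'q',s['qpos'].round(2))
    return s,r,tip,oh
def plan(tip_bay,sgn):
    s,r,tip,oh=status();t=rots(sgn)
    print('dpos',((tow(np.array(tip_bay))-oh*d-s['eef_pos'])).round(4),'drot',((t*r.inv()).as_rotvec()/np.pi).round(4),'ang',np.degrees((t*r.inv()).magnitude()).round(1))
E
python3 - <<'E'
from go import *
for s in(1,-1):plan([-.235,-.0165,.12],s)
E
```

```text
t 0.1 tip bay [-0.7185  0.0053  0.2301] oh 0.025 open 1.004 F [0.54 0.06 0.04] q [-1.26  0.29  1.58  0.    1.28 -0.15]
dpos [ 0.191   0.4311 -0.1134] drot [ 0.1432  0.1588 -0.7443] ang 139.4
t 0.1 tip bay [-0.7185  0.0053  0.2301] oh 0.025 open 1.004 F [0.54 0.06 0.04] q [-1.26  0.29  1.58  0.    1.28 -0.15]
dpos [ 0.191   0.4311 -0.1134] drot [ 0.1255 -0.1151  0.2281] ang 51.2
```

Request:
{"method": "play_rows", "body": {"targets": [{"delta_pos": [0.05,0.11,0],"delta_rot": [0.03,-0.03,0.06],"claw": 40},{"delta_pos": [0.1,0.22,0],"delta_rot": [0.06,-0.06,0.12],"claw": 40},{"delta_pos": [0.1,0.22,0],"delta_rot": [0.06,-0.06,0.12],"claw": 40},{"delta_pos": [0.1,0.22,0],"delta_rot": [0.06,-0.06,0.12],"claw": 40},{"delta_pos": [0.1,0.22,0],"delta_rot": [0.06,-0.06,0.12],"claw": 40},{"delta_pos": [0.1,0.22,0],"delta_rot": [0.06,-0.06,0.12],"claw": 40},{"delta_pos": [0.191,0.431,0],"delta_rot": [0.1255,-0.1151,0.2281],"claw": 40},{"delta_pos": [0.191,0.431,0],"delta_rot": [0.1255,-0.1151,0.2281],"claw": 40},{"delta_pos": [0.191,0.431,0],"delta_rot": [0.1255,-0.1151,0.2281],"claw": 40},{"delta_pos": [0.191,0.431,0],"delta_rot": [0.1255,-0.1151,0.2281],"claw": 40},{"delta_pos": [0.191,0.431,0],"delta_rot": [0.1255,-0.1151,0.2281],"claw": 40},{"delta_pos": [0.191,0.431,0],"delta_rot": [0.1255,-0.1151,0.2281],"claw": 40},{"delta_pos": [0.191,0.431,0],"delta_rot": [0.1255,-0.1151,0.2281],"claw": 40},{"delta_pos": [0.191,0.431,0],"delta_rot": [0.1255,-0.1151,0.2281],"claw": 40},{"delta_pos": [0.191,0.431,0],"delta_rot": [0.1255,-0.1151,0.2281],"claw": 40},{"delta_pos": [0.191,0.431,0],"delta_rot": [0.1255,-0.1151,0.2281],"claw": 40}]}}

```text
time: 1.43
eef_pos: [0.4938, -0.1726, 0.2549]
tcp_rot: [0.715, 0.488, -0.413, 0.282]
contact_force: [-0.3, 1.3, -0.1]
opening: 0.468
```

Run:
```python
from go import *
plan([-.235,-.0165,.10],-1)
plan([-.235,-.0165,.009],-1)
```

```text
t 1.43 tip bay [-0.2362 -0.0168  0.2333] oh 0.025 open 0.468 F [-0.28  1.25 -0.15] q [-0.74 -0.    1.96  0.49  1.41 -0.5 ]
dpos [ 0.0002  0.0012 -0.1333] drot [ 0.0001 -0.      0.0004] ang 0.1
t 1.43 tip bay [-0.2362 -0.0168  0.2333] oh 0.025 open 0.468 F [-0.28  1.25 -0.15] q [-0.74 -0.    1.96  0.49  1.41 -0.5 ]
dpos [ 2.000e-04  1.200e-03 -2.243e-01] drot [ 0.0001 -0.      0.0004] ang 0.1
```

Request:
{"method": "play_rows", "body": {"targets": [{"delta_pos": [0,0.001,-0.04],"delta_rot": [0,0,0],"claw": 40},{"delta_pos": [0,0.001,-0.08],"delta_rot": [0,0,0],"claw": 40},{"delta_pos": [0,0.001,-0.12],"delta_rot": [0,0,0],"claw": 40},{"delta_pos": [0,0.001,-0.16],"delta_rot": [0,0,0],"claw": 40},{"delta_pos": [0,0.001,-0.18],"delta_rot": [0,0,0],"claw": 40},{"delta_pos": [0,0.001,-0.195],"delta_rot": [0,0,0],"claw": 40},{"delta_pos": [0,0.001,-0.205],"delta_rot": [0,0,0],"claw": 40},{"delta_pos": [0,0.001,-0.205],"delta_rot": [0,0,0],"claw": 40},{"delta_pos": [0,0.001,-0.205],"delta_rot": [0,0,0],"claw": 40}]}}

```text
time: 2.18
eef_pos: [0.4938, -0.1725, 0.0501]
tcp_rot: [0.715, 0.488, -0.413, 0.282]
contact_force: [0.1, 0.4, -1.0]
opening: 0.468
```

Run:
```python
from go import *
s,r,tip,oh=status();sc=ctrl.calibration('scene')
im=ctrl.read_camera('scene');u=pix(sc,[tip]+[tip+k*r.as_matrix()[:,1]*.02 for k in(1,-1)]);print(u)
cv2.imwrite('pics/s1.png',cv2.resize(im[60:300,190:470],None,fx=2.7,fy=2.7,interpolation=cv2.INTER_CUBIC))
print((u-[190,60])*2.7)
```

```text
t 2.18 tip bay [-0.2361 -0.0168  0.0284] oh 0.025 open 0.468 F [ 0.13  0.37 -1.04] q [-0.74  0.3   2.06  0.56  1.06 -0.71]
[[303.84162304 184.5050093 ]
 [297.85519437 188.50661288]
 [309.74644805 180.55910812]]
[[307.37238221 336.1635251 ]
 [291.2090248  346.96785478]
 [323.31540973 325.50959193]]
```

View pics/s1.png

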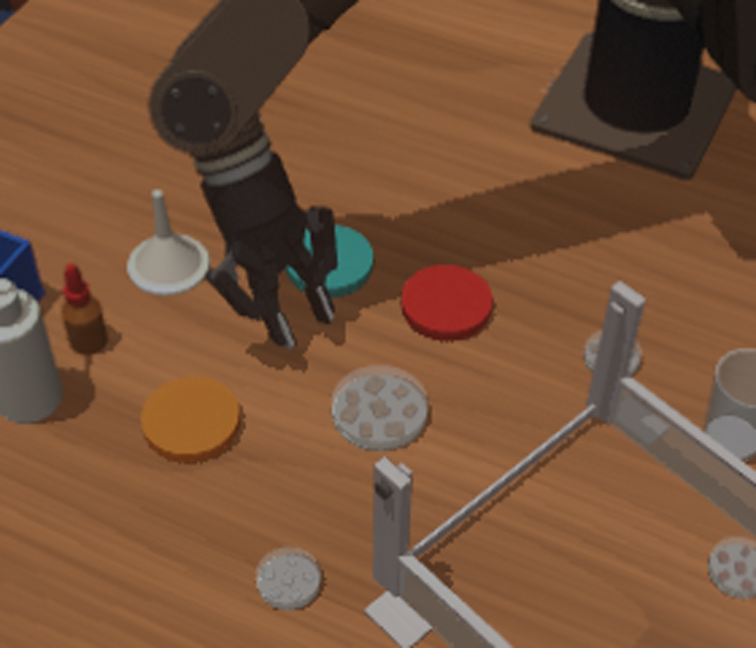

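Fingertips show at crop (288,346) and (328,320), within a few pixels of the projection, behind the clear dish at (380,408). Now lowering.

Request:
{"method": "play_rows", "body": {"targets": [{"delta_pos": [0,0,-0.008],"delta_rot": [0,0,0],"claw": 40},{"delta_pos": [0,0,-0.014],"delta_rot": [0,0,0],"claw": 40},{"delta_pos": [0,0,-0.016],"delta_rot": [0,0,0],"claw": 40},{"delta_pos": [0,0,-0.016],"delta_rot": [0,0,0],"claw": 40}]}}

```text
time: 2.57
eef_pos: [0.4941, -0.1724, 0.0345]
tcp_rot: [0.715, 0.488, -0.413, 0.282]
contact_force: [-1.0, -0.7, -0.1]
opening: 0.47
```

Request:
{"method": "play_rows", "body": {"targets": [{"delta_pos": [0,0,-0.001],"delta_rot": [0,0,0],"claw": 40},{"delta_pos": [0,0,-0.002],"delta_rot": [0,0,0],"claw": 40},{"delta_pos": [0,0,-0.002],"delta_rot": [0,0,0],"claw": 40}]}}

```text
time: 2.82
eef_pos: [0.4941, -0.1723, 0.0324]
tcp_rot: [0.715, 0.488, -0.413, 0.282]
contact_force: [0.1, 0.9, -0.4]
opening: 0.467
```

Request:
{"method": "play_rows", "body": {"targets": [{"delta_pos": [0,0,-0.001],"delta_rot": [0,0,0],"claw": 40},{"delta_pos": [0,0,-0.002],"delta_rot": [0,0,0],"claw": 40},{"delta_pos": [0.0025,0.0065,-0.002],"delta_rot": [0,0,0],"claw": 40},{"delta_pos": [0.005,0.013,-0.002],"delta_rot": [0,0,0],"claw": 40},{"delta_pos": [0.0076,0.0196,-0.002],"delta_rot": [0,0,0],"claw": 40},{"delta_pos": [0.0101,0.0261,-0.002],"delta_rot": [0,0,0],"claw": 40},{"delta_pos": [0.0127,0.0326,-0.002],"delta_rot": [0,0,0],"claw": 40},{"delta_pos": [0.0145,0.0373,-0.002],"delta_rot": [0,0,0],"claw": 40},{"delta_pos": [0.0163,0.0419,-0.002],"delta_rot": [0,0,0],"claw": 40},{"delta_pos": [0.0181,0.0466,-0.002],"delta_rot": [0,0,0],"claw": 40},{"delta_pos": [0.0199,0.0513,-0.002],"delta_rot": [0,0,0],"claw": 40},{"delta_pos": [0.0217,0.0559,-0.002],"delta_rot": [0,0,0],"claw": 40},{"delta_pos": [0.0236,0.0606,-0.002],"delta_rot": [0,0,0],"claw": 40},{"delta_pos": [0.0261,0.0671,-0.002],"delta_rot": [0,0,0],"claw": 40},{"delta_pos": [0.0287,0.0736,-0.002],"delta_rot": [0,0,0],"claw": 40},{"delta_pos": [0.0312,0.0801,-0.002],"delta_rot": [0,0,0],"claw": 40},{"delta_pos": [0.0337,0.0867,-0.002],"delta_rot": [0,0,0],"claw": 40},{"delta_pos": [0.0362,0.0932,-0.002],"delta_rot": [0,0,0],"claw": 40},{"delta_pos": [0.0362,0.0932,-0.002],"delta_rot": [0,0,0],"claw": 40}]}}

```text
time: 4.4
eef_pos: [0.5303, -0.0777, 0.0304]
tcp_rot: [0.715, 0.489, -0.413, 0.282]
contact_force: [-0.7, 0.2, -1.1]
opening: 0.467
```

Run:
```python
from go import *
s,r,tip,oh=status()
im=ctrl.read_camera('scene')
cv2.imwrite('pics/s2.png',cv2.resize(im[120:300,230:450],None,fx=3.4,fy=3.3,interpolation=cv2.INTER_CUBIC))
```

```text
t 4.4 tip bay [-0.1345 -0.0165  0.0087] oh 0.025 open 0.467 F [-0.7   0.18 -1.08] q [-0.55  0.32  2.08  0.65  0.95 -0.62]
```

View pics/s2.png

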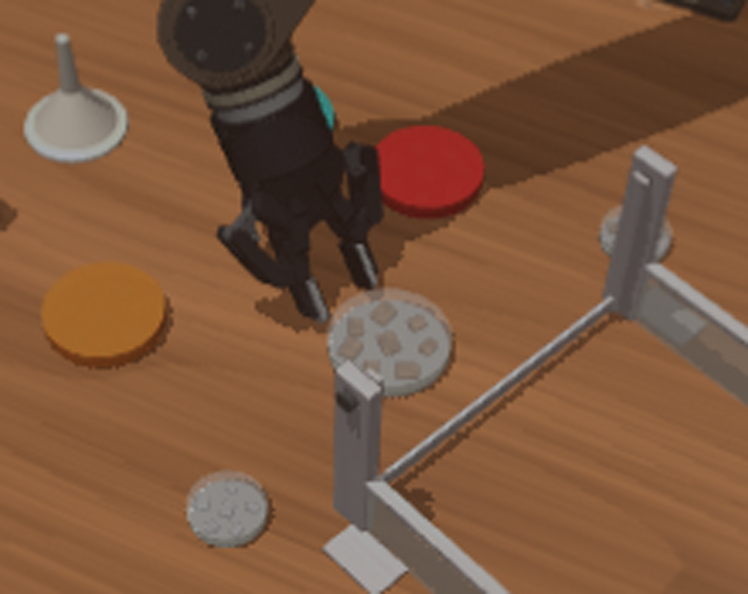

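Dish (crop (390,342)) is cradled flat by both fingertips at (320,310) and (370,280). Pushing on to the flap.

Request:
{"method": "play_rows", "body": {"targets": [{"delta_pos": [0.0018,0.0047,0],"delta_rot": [0,0,0],"claw": 40},{"delta_pos": [0.0036,0.0093,0],"delta_rot": [0,0,0],"claw": 40},{"delta_pos": [0.006,0.0154,0],"delta_rot": [0,0,0],"claw": 40},{"delta_pos": [0.0083,0.0214,0],"delta_rot": [0,0,0],"claw": 40},{"delta_pos": [0.0107,0.0275,0],"delta_rot": [0,0,0],"claw": 40},{"delta_pos": [0.013,0.0336,0],"delta_rot": [0,0,0],"claw": 40},{"delta_pos": [0.0154,0.0396,0],"delta_rot": [0,0,0],"claw": 40},{"delta_pos": [0.0178,0.0457,0],"delta_rot": [0,0,0],"claw": 40},{"delta_pos": [0.0201,0.0517,0],"delta_rot": [0,0,0],"claw": 40},{"delta_pos": [0.0225,0.0578,0],"delta_rot": [0,0,0],"claw": 40},{"delta_pos": [0.0248,0.0638,0],"delta_rot": [0,0,0],"claw": 40},{"delta_pos": [0.0272,0.0699,0],"delta_rot": [0,0,0],"claw": 40},{"delta_pos": [0.0295,0.076,0],"delta_rot": [0,0,0],"claw": 40},{"delta_pos": [0.0319,0.082,0],"delta_rot": [0,0,0],"claw": 40},{"delta_pos": [0.0342,0.0881,0],"delta_rot": [0,0,0],"claw": 40},{"delta_pos": [0.0366,0.0941,0],"delta_rot": [0,0,0],"claw": 40},{"delta_pos": [0.039,0.1002,0],"delta_rot": [0,0,0],"claw": 40},{"delta_pos": [0.0413,0.1062,0],"delta_rot": [0,0,0],"claw": 40},{"delta_pos": [0.0435,0.1118,0],"delta_rot": [0,0,0],"claw": 40},{"delta_pos": [0.0435,0.1118,0],"delta_rot": [0,0,0],"claw": 40}]}}

```text
time: 6.12
eef_pos: [0.574, 0.0347, 0.0304]
tcp_rot: [0.715, 0.489, -0.412, 0.282]
contact_force: [0.3, 0.3, -0.7]
opening: 0.465
```

Run:
```python
from go import *
s,r,tip,oh=status()
im=ctrl.read_camera('scene')
cv2.imwrite('pics/s3.png',cv2.resize(im[120:300,270:490],None,fx=3.4,fy=3.3,interpolation=cv2.INTER_CUBIC))
```

```text
t 6.12 tip bay [-0.0139 -0.0164  0.0088] oh 0.025 open 0.465 F [ 0.32  0.31 -0.66] q [-0.32  0.35  2.04  0.72  0.86 -0.46]
```

View pics/s3.png

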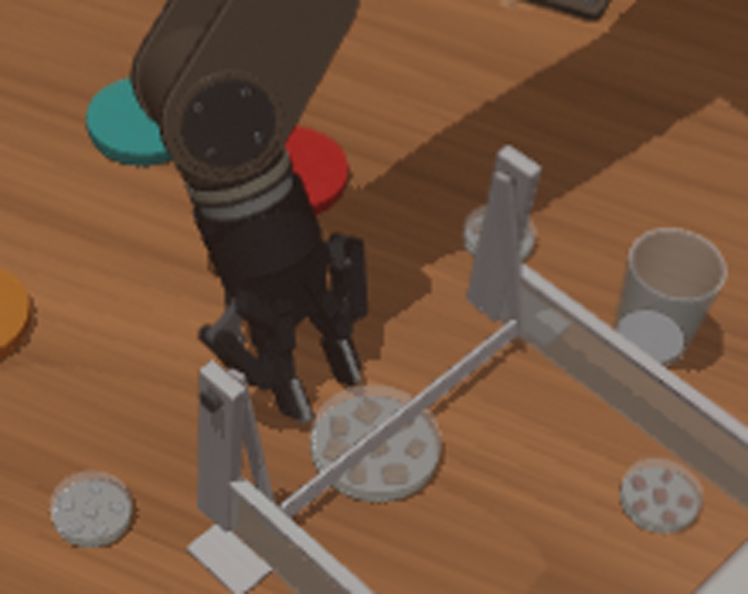

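Flap plate lies on the lid across crop (285,505)–(518,330), with the dish centred at (376,443), mostly under it, and flat. Pushing about 102 mm more.

Request:
{"method": "play_rows", "body": {"targets": [{"delta_pos": [0.0014,0.0037,0],"delta_rot": [0,0,0],"claw": 40},{"delta_pos": [0.0036,0.0093,0],"delta_rot": [0,0,0],"claw": 40},{"delta_pos": [0.0058,0.0149,0],"delta_rot": [0,0,0],"claw": 40},{"delta_pos": [0.008,0.0205,0],"delta_rot": [0,0,0],"claw": 40},{"delta_pos": [0.0101,0.0261,0],"delta_rot": [0,0,0],"claw": 40},{"delta_pos": [0.0123,0.0317,0],"delta_rot": [0,0,0],"claw": 40},{"delta_pos": [0.0145,0.0373,0],"delta_rot": [0,0,0],"claw": 40},{"delta_pos": [0.0167,0.0429,0],"delta_rot": [0,0,0],"claw": 40},{"delta_pos": [0.0188,0.0485,0],"delta_rot": [0,0,0],"claw": 40},{"delta_pos": [0.021,0.0541,0],"delta_rot": [0,0,0],"claw": 40},{"delta_pos": [0.0232,0.0597,0],"delta_rot": [0,0,0],"claw": 40},{"delta_pos": [0.0254,0.0653,0],"delta_rot": [0,0,0],"claw": 40},{"delta_pos": [0.0275,0.0709,0],"delta_rot": [0,0,0],"claw": 40},{"delta_pos": [0.0297,0.0765,0],"delta_rot": [0,0,0],"claw": 40},{"delta_pos": [0.0319,0.082,0],"delta_rot": [0,0,0],"claw": 40},{"delta_pos": [0.0341,0.0876,0],"delta_rot": [0,0,0],"claw": 40},{"delta_pos": [0.0359,0.0923,0],"delta_rot": [0,0,0],"claw": 40},{"delta_pos": [0.037,0.0951,0],"delta_rot": [0,0,0],"claw": 40},{"delta_pos": [0.037,0.0951,0],"delta_rot": [0,0,0],"claw": 40}]}}

```text
time: 7.75
eef_pos: [0.6136, 0.1287, 0.0334]
tcp_rot: [0.716, 0.488, -0.411, 0.284]
contact_force: [-1.8, -6.5, 9.0]
opening: 0.473
```

Run:
```python
from go import *
s,r,tip,oh=status()
im=ctrl.read_camera('scene')
cv2.imwrite('pics/s4.png',cv2.resize(im[120:330,270:510],None,fx=2.8,fy=2.8,interpolation=cv2.INTER_CUBIC))
```

```text
t 7.75 tip bay [ 0.0881 -0.0194  0.0117] oh 0.025 open 0.473 F [-1.76 -6.54  9.01] q [-0.13  0.4   1.95  0.75  0.8  -0.3 ]
```

View pics/s4.png

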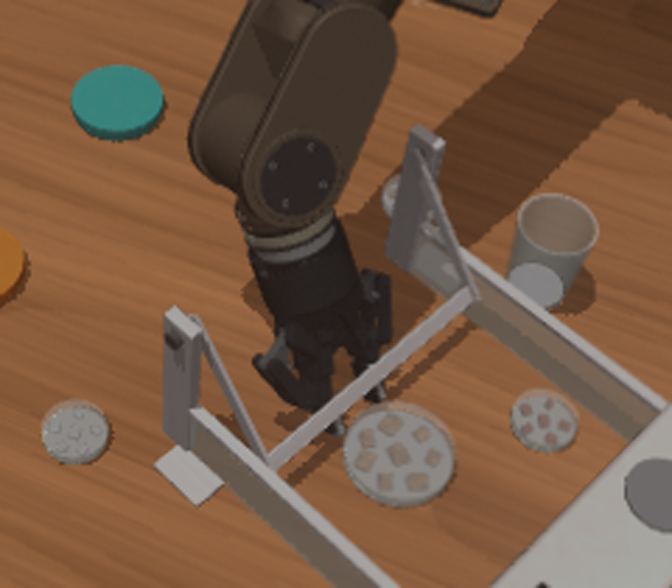

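Run:
```python
from go import *
sc=ctrl.calibration('scene')
for u,v in((399,455),(344,455),(454,455)):print(tobay(world(sc,270+u/2.8,120+v/2.8,.016)))
```

```text
[ 0.13634905 -0.02084064  0.016     ]
[ 0.10654871 -0.05304873  0.016     ]
[0.16630772 0.01145543 0.016     ]
```

Dish is at bay (0.136, -0.021), which is inside the goal range, with the flap now on the fingers only. Withdrawing straight back.

Request:
{"method": "play_rows", "body": {"targets": [{"delta_pos": [-0.0018,-0.0047,0],"delta_rot": [0,0,0],"claw": 40},{"delta_pos": [-0.0036,-0.0093,0],"delta_rot": [0,0,0],"claw": 40},{"delta_pos": [-0.0063,-0.0163,0],"delta_rot": [0,0,0],"claw": 40},{"delta_pos": [-0.0091,-0.0233,0],"delta_rot": [0,0,0],"claw": 40},{"delta_pos": [-0.0127,-0.0326,0],"delta_rot": [0,0,0],"claw": 40},{"delta_pos": [-0.0163,-0.0419,0],"delta_rot": [0,0,0],"claw": 40},{"delta_pos": [-0.02,-0.0513,0],"delta_rot": [0,0,0],"claw": 40},{"delta_pos": [-0.0236,-0.0606,0],"delta_rot": [0,0,0],"claw": 40},{"delta_pos": [-0.0272,-0.0699,0],"delta_rot": [0,0,0],"claw": 40},{"delta_pos": [-0.0308,-0.0792,0],"delta_rot": [0,0,0],"claw": 40},{"delta_pos": [-0.0344,-0.0885,0],"delta_rot": [0,0,0],"claw": 40},{"delta_pos": [-0.0381,-0.0979,0],"delta_rot": [0,0,0],"claw": 40},{"delta_pos": [-0.0417,-0.1072,0],"delta_rot": [0,0,0],"claw": 40},{"delta_pos": [-0.0471,-0.1212,0],"delta_rot": [0,0,0],"claw": 40},{"delta_pos": [-0.0544,-0.1398,0],"delta_rot": [0,0,0],"claw": 40},{"delta_pos": [-0.0616,-0.1584,0],"delta_rot": [0,0,0],"claw": 40},{"delta_pos": [-0.0689,-0.1771,0],"delta_rot": [0,0,0],"claw": 40},{"delta_pos": [-0.0725,-0.1864,0.01],"delta_rot": [0,0,0],"claw": 40},{"delta_pos": [-0.0725,-0.1864,0.02],"delta_rot": [0,0,0],"claw": 40},{"delta_pos": [-0.0725,-0.1864,0.03],"delta_rot": [0,0,0],"claw": 40}]}}

```text
time: 9.47
eef_pos: [0.5413, -0.0583, 0.0646]
tcp_rot: [0.717, 0.487, -0.411, 0.284]
contact_force: [0.3, -0.3, -0.1]
opening: 0.469
```

Request:
{"method": "play_rows", "body": {"targets": [{"delta_pos": [0,0,0.02],"delta_rot": [0,0,0],"claw": 40},{"delta_pos": [0,0,0.02],"delta_rot": [0,0,0],"claw": 40},{"delta_pos": [0,0,0.02],"delta_rot": [0,0,0],"claw": 40},{"delta_pos": [0,0,0.02],"delta_rot": [0,0,0],"claw": 40},{"delta_pos": [0,0,0.02],"delta_rot": [0,0,0],"claw": 40},{"delta_pos": [0,0,0.02],"delta_rot": [0,0,0],"claw": 40},{"delta_pos": [0,0,0.02],"delta_rot": [0,0,0],"claw": 40},{"delta_pos": [0,0,0.02],"delta_rot": [0,0,0],"claw": 40},{"delta_pos": [0,0,0.02],"delta_rot": [0,0,0],"claw": 40},{"delta_pos": [0,0,0.02],"delta_rot": [0,0,0],"claw": 40},{"delta_pos": [0,0,0.02],"delta_rot": [0,0,0],"claw": 40},{"delta_pos": [0,0,0.02],"delta_rot": [0,0,0],"claw": 40}]}}

```text
time: 10.47
eef_pos: [0.5413, -0.0583, 0.0845]
tcp_rot: [0.717, 0.487, -0.411, 0.284]
contact_force: [-0.5, -0.7, 0.6]
opening: 0.468
```

Run:
```python
from go import *
s,r,tip,oh=status()
im=ctrl.read_camera('scene')
cv2.imwrite('pics/s5.png',cv2.resize(im[120:330,230:510],None,fx=2.8,fy=2.8,interpolation=cv2.INTER_CUBIC))
```

```text
t 10.47 tip bay [-0.1124 -0.0198  0.0629] oh 0.025 open 0.468 F [-0.54 -0.68  0.59] q [-0.51  0.23  2.07  0.62  1.02 -0.52]
```

View pics/s5.png

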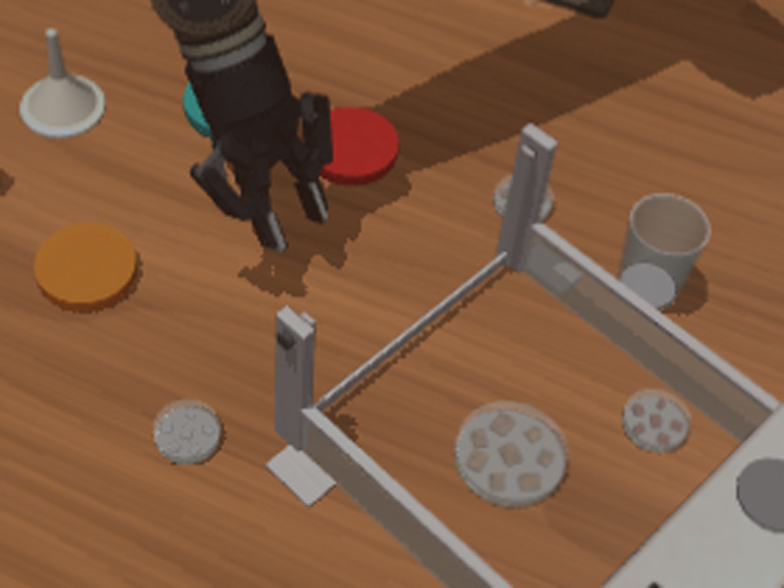

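The flap hangs shut along crop (320,403)–(505,257), which maps to the same image line as before the push. The dish lies flat inside at (511,455), the fingers are clear, and the other objects look unmoved.

Run:
```python
from go import *
sc=ctrl.calibration('scene');print(tobay(world(sc,230+511/2.8,120+455/2.8,.016)))
a=cv2.imread('pics/scene0.png');b=ctrl.read_camera('scene')
m=cv2.absdiff(a,b).max(2)
for n,(u,v) in dict(flap=(378,237),a=(464,270),b=(417,190),c=(297,274),beaker=(466,208)).items():print(n,m[v-10:v+10,u-12:u+12].mean().round(1))
print(ctrl.sign_off())
```

```text
[ 0.13634905 -0.02084064  0.016     ]
flap 13.1
a 6.3
b 5.1
c 6.4
beaker 5.5
the job is handed in; nothing more can be done
None
```

I pushed the large clear dish through the flap with the two fingertips (opened 40 mm, leaning back), then drew them straight back out and handed the job in. The sign-off gave no verdict.

**Checks that agreed**
- **Dish:** it lies flat at bay x ≈ 0.136 m, y ≈ -0.021 m, the same place before and after the fingers came out.
- **Flap:** in the last picture it hangs shut on the same image line as at the start.
- **Robot:** the fingertips are about 110 mm outside the mouth, with only sensor-noise force on the tool (about 1 N). Robot time was about 10.5 s of the 35 s allowed.
- **Other objects:** the patches around the three small dishes and the beaker barely changed from the start (differences of 5–6 grey levels). The funnel looked unmoved in the last picture. The wash bottle and dropper were outside that crop, so I did not check them at the end.

**Checks that disagreed**
- **Flap patch:** it changed more than the others (13 grey levels). I put this down to lighting or shadow but did not look further, since the plate's line matched.
- **End of the push:** the tool read about 11 N and rode up 3 mm, probably from the flap bearing on the gripper. That stayed well below the limits, and it cleared on the way out.

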